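Load the label feeder and click its slide into the notch

TASK

Load the label feeder: put the white label roll on the upright spindle, all the way down, and let go of it. Then take the slide by its black tab and move it along its rail towards the roll until you feel its ball drop into the notch, and finish still holding the tab there, so that I can tighten the lock screw. Leave the other things on the bench where they are.

Things in the scene. Friction and masses are not known exactly. Their poses are not given: they have to be found in the camera images.
- roll_mid (a point): Centre of the white label roll, half-way up its core. It lies flat on the bench (core upright) left or right of the feeder; 60 mm diameter, 40 mm high; a loose label end stands out 3 mm at +x. A hole of at least 22 mm diameter runs right through. z is the core's axis, up. Can be grasped across any diameter.
- spindle_foot (a point): Foot of the feeder's upright spindle, on its axis, at the top of the flange (52 mm diameter) that carries the roll, 14 mm above the bench. Steel pin of 18 mm diameter rising 48 mm above this point, the last 10 mm a cone to 8 mm. A seated roll's centre is 20 mm above this point. z up; y runs along the rail away from the slide, whose rail is in line with the spindle on the -y side.
- stand: The label feeder's grey base plate, 124 x 320 x 10 mm, fixed to the bench; z up, y along the rail. Origin on the rail's centre line at bench height, 105 mm to -y of the spindle.
- grip (a point): On the centre line of the slide's upright black tab, 66 mm above the bench. The tab is 12 mm thick along the rail (y), 28 mm wide across it (x), 43 to 81 mm above the bench. y points along the rail towards the spindle, z up. The grey block under it is 46 x 44 mm, top at 44 mm. A steel guide post (18 mm head, top at 81 mm) stands 46 mm to +x of the tab's centre.
- carriage (a joint): Slide's place on its rail in m: 0 at the end far from the spindle, growing towards it, hard stop at 0.12; starts at 0 to 0.03. Friction 2 to 5 N. The notch lies somewhere from 0.055 to 0.09: the 12 mm gap in the bright steel strip between the rail's two bars (the strip is fixed, but its place differs from run to run).
- plunger (a joint): Drop of the slide's spring ball in m: about 0.0005 while it rides on the strip, 0.003 when it is down in the notch (slide within about 2 mm of the notch's middle), 0.0015 to 0.002 at 3 mm off. Within about 3.5 mm of the notch a free slide is drawn in by itself; 13 to 17 N along the rail is then needed to push it out again.
- label_roll: The same white label roll as a whole; its origin is at its underside, 4 mm to +x of the core's axis.
- sample_pot: Bystander: white sample pot with a screw lid, 54 mm diameter, 68 mm high; origin at its underside. It stands at the other side of the feeder from the label roll.
- tape_roll: Bystander: flat roll of yellowish tape, 68 mm diameter, 19 mm high, behind the feeder; origin at its underside.
- amber_bottle: Bystander: brown bottle with a screw cap, 68 mm diameter, 142 mm high, behind the feeder to the left; origin at its underside.
- beaker: Bystander: small glass beaker, 44 mm diameter, 55 mm high, behind the feeder; origin at its underside.
Not all that is in view belongs to the job. Leave any blue look-alike of the label_roll alone.

How it is judged:
On the way, in this order (a step that is already met when the one before it is completed fails the run):
1. the label roll is fully down on the spindle and let go (horizontal distance between roll_mid and spindle_foot below 0.005 m and z of roll_mid in the frame of spindle_foot below 0.0235 m and angle between roll_mid's own z axis and vertical below 0.1 rad and contact force between the fingers and label_roll below 0.1 N), for 0.3 s.
2. the slide's ball is in the notch while the fingers hold the tab (value of joint plunger above 0.002 m and contact force between the fingers and carriage above 1 N and distance between the grasp point and grip below 0.04 m), for 0.3 s.
At the end, for the whole second after the job is handed in: Roll on the spindle within 5 mm of its axis, within 3.5 mm of the flange, upright within 0.1 rad and let go; the ball dropped at least 2 mm into the notch (slide within about 3 mm), slide at rest, the fingers still holding the black tab (over 1 N, fingers at the tab) (all of step 1 and all of step 2 and velocity of joint carriage between -0.01 and 0.01 m/s); the arm keeps its last pose, push and grip.
It fails at once if the sample pot is shifted by more than 3 cm (distance of sample_pot from where it was at the start of the episode above 0.03 m).
It fails at once if the tape roll is shifted by more than 3 cm (distance of tape_roll from where it was at the start of the episode above 0.03 m).
It fails at once if the amber bottle is shifted by more than 3 cm (distance of amber_bottle from where it was at the start of the episode above 0.03 m).
It fails at once if the beaker is shifted by more than 3 cm (distance of beaker from where it was at the start of the episode above 0.03 m).
It also fails if it takes over 67 s, if anything falls off the work surface, if the arm or the gripper's body presses on something with over 40 N, if the wrist force passes 120 N, or if a joint passes its speed limit or range.

ROBOT

A 7-joint arm with a two-finger parallel gripper is mounted at the origin on a cart in front of the work surface, level with it; the furniture and walls round the work are solid. World frame = base frame: x ahead of the robot, y to its left, z up, the work surface at z = 0. Lengths are in m, angles in rad, forces in N, time in s.
With the tool pointing down it reaches from about 0.425 to 0.925 m from the base axis. Payload 6.8 kg.
Tool frame: the origin (TCP) lies on the mounting face of the last link; the fingertips stand 173 mm ahead of it and the grasp point (between the pads) lies 155 mm ahead of it; z points along the fingers, y is the line along which they close (so a half turn about z gives the same grasp; the last joint's range is limited). The gripper opens to 85 mm and grips with 20 to 120 N. Pads are 22 mm wide; open, the fingers measure 114 mm over their backs; the gripper's body (76 mm by 85 mm) begins 54 mm behind the grasp point. The pads swing forward as they close: fully open they stand 13 mm farther back than shut.
Start: joints at [1.204, 0.477, 0.022, 1.555, -0.011, 1.109, -0.083], TCP at [0.173, -0.653, 0.405] pointing down, gripper open.
Joint ranges: [-2.96, 2.96], [-0.34, 2.1], [-1.41, 1.46], [0.24, 2.44], [-1.37, 4.51], [0.17, 1.92], [-2.96, 2.96]. Speed limits (rad/s): [2.39, 2.39, 3.14, 3.14, 3.14, 3.14, 3.14].

INTERFACE

Orientations are given as a rotation vector (axis times angle).
In Python, from bench import r gives the robot as it stands.
- The arm moves only by the tool carry_out, never from a script. Its argument "moves" is a list of rows, each a list of 5 numbers: the shift along the tool's x, y, z in m, then the turn about the tool's z in rad, then the finger opening in m, from 0 to 0.0854. In form: [[dx, dy, dz, roll, claw], ...]. A call has exactly 8 rows; each row is the pose to reach, as a shift and turn from the pose commanded when the call began, along the tool's axes at that moment; what a row does not reach only later rows make up. A row lasts 1/10 s, in which the tool goes at most 50 mm and 8.59 degrees, less where a joint would pass 70% of its speed; a pose out of reach is approached as far as the arm can. A call with a gripper value outside its range is refused whole. The fingers move at their own pace and stop on an object; "force" is the grip in N (left out, the last holds). Time passes only in rows, so rows that repeat a pose let the fingers close, or fill a call up. It gives the time, the measured TCP pose, the force, the opening and the grip force at its end, in the units of the state.
- r.get_obs(): the state, without advancing time (a new reading comes with each control period).
- r.grab_frame(name): name is "scene" or "top"; returns the picture (400x640x3 uint8, red, green, blue); there is no depth.
- r.calibration(name): a dict with "fx", "fy", "cx", "cy" (pixels), "rvec" (rotation vector, rad) and "tvec" (3), from world to camera coordinates, as OpenCV has them. Camera axes: x right, y down, z forward; pixel columns grow to the right and rows downward; lengths in m; the calibration is good to about 2 mm. A picture is of the moment at which its call begins. calibration takes no time and is no camera call.
- r.hand_in(): hands the job in; it is judged then, once.
The state is a dict: "clock": time; "joints": joint angles; "qvel": joint speeds; "tau": joint torques, N m; "tcp_pos": TCP position; "orientation": TCP orientation; "contact_force": force on the tool from outside, world axes, zero at the start; "moment": the same for the moment, N m; "grip_width": finger opening in m; "gripper_force": force on a finger pad.
Only numpy, scipy, OpenCV 4.12 (cv2) and the standard library are available. Lean on these libraries where they do the work, as an engineer would, in place of code of your own. Each camera call takes 0.05 s, during which the arm holds its last target. There are 200 camera calls.

## Working session

There is one attempt and no reset: what is moved stays moved. The work goes in short steps, Python scripts to look and compute and a tool call to move; the robot and the scene stay as the last step left them, time stands still between calls to the robot, and variables do not carry over. Pictures are saved under pics/ and viewed, at most 10 in all, crops included, and the job is handed in when it is done.

Besides the shell and the picture viewer there is one more tool, called after "Request:" by a JSON object that holds its "name" and its "arguments", one argument or row to a line. carry_out: Moves the arm, as the interface text tells. Its arguments: {"type":"object","properties":{"moves":{"type":"array","items":{"type":"array","items":{"type":"number"}}},"force":{"type":"number"}},"required":["moves"]}

```bash
ls; mkdir -p pics; python3 - <<'E'
from bench import r
import cv2
for n in ("scene","top"):
    cv2.imwrite(f"pics/{n}0.png",r.grab_frame(n)[:,:,::-1]); print(r.calibration(n))
print(r.get_obs())
E
```

```text
pics
{'fx': 362.56962287929946, 'fy': 362.56962287929946, 'cx': 315.93332690624294, 'cy': 200.52626852917246, 'rvec': array([ 1.92188712, -1.12969962,  0.57257412]), 'tvec': array([-0.28881667,  0.32237303,  0.63101637])}
{'fx': 367.47999231481367, 'fy': 367.47999231481367, 'cx': 326.29681818403265, 'cy': 196.0807074850396, 'rvec': array([ 2.17323415, -2.12241472,  0.13769752]), 'tvec': array([-0.02075077,  0.54344074,  1.07822773])}
{'clock': 0.1, 'joints': array([ 1.20388049,  0.47773286,  0.02235326,  1.55633926, -0.01146491,
        1.10932303, -0.08308927]), 'qvel': array([ 0.00057259, -0.00235621,  0.00037943, -0.00270102,  0.00019074,
        0.00026433,  0.00065113]), 'tau': array([ 4.40243748e-03, -5.97759604e+01,  1.61333419e+00, -2.81959194e+01,
        1.28094296e-02,  4.87604077e-03,  3.65783751e-05]), 'tcp_pos': array([ 0.1726932 , -0.65228033,  0.40381821]), 'orientation': array([-3.11369789e+00, -4.05260343e-01,  5.84401073e-04]), 'contact_force': array([ 0.09846014,  0.24580552, -0.38867836]), 'moment': array([ 0.03844311,  0.01593214, -0.03698647]), 'gripper_force': 0.0, 'grip_width': 0.08558612839333737}
```

View pics/scene0.png

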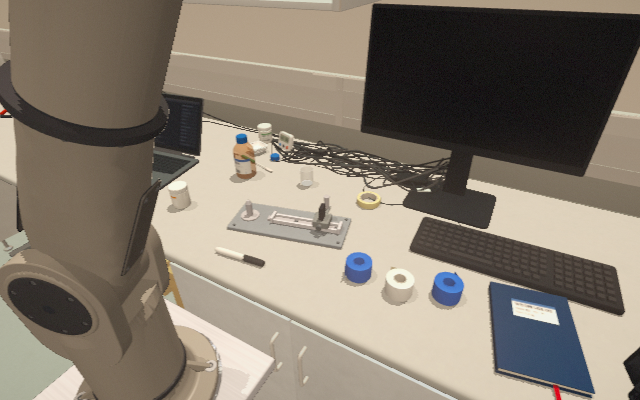

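View pics/top0.png

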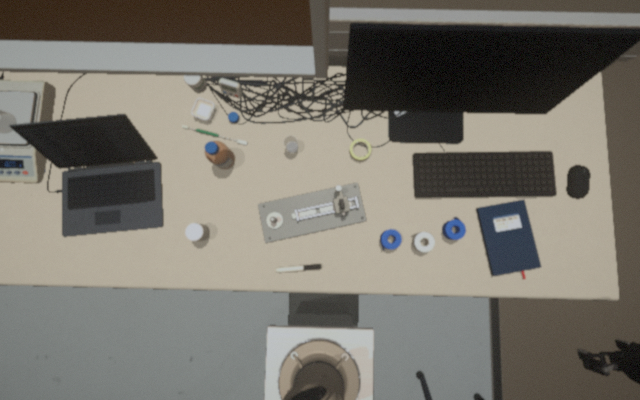

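The scene view shows the white roll at (400,285) between two blue ones, the feeder at (290,222) with spindle at (250,212), and the tab at (322,213). The top view shows the roll at (424,243), spindle at (275,219), tab near (340,205), pot at (196,232).

```bash
cat > h.py <<'E'
import numpy as np, cv2
from bench import r
def cam(n):
    c=r.calibration(n); K=np.array([[c['fx'],0,c['cx']],[0,c['fy'],c['cy']],[0,0,1]])
    return K,cv2.Rodrigues(np.array(c['rvec']))[0],np.array(c['tvec']),np.array(c['rvec'])
def ray(n,uv,z):
    K,R,t,_=cam(n); o=-R.T@t; d=R.T@np.linalg.inv(K)@np.array([uv[0],uv[1],1.]); return o+d*(z-o[2])/d[2]
def proj(n,P):
    K,R,t,rv=cam(n); return cv2.projectPoints(np.atleast_2d(np.array(P,float)),rv,t,K,None)[0].reshape(-1,2)
def tri(a,b):  # pixel in scene, in top
    Ps=[cam(n)[0]@np.c_[cam(n)[1],cam(n)[2]] for n in("scene","top")]
    X=cv2.triangulatePoints(Ps[0],Ps[1],np.array(a,float),np.array(b,float)).ravel(); return X[:3]/X[3]
E
python3 - <<'E'
from h import *
t=cv2.imread('pics/top0.png'); s=cv2.imread('pics/scene0.png')
a=cv2.resize(t[178:248,250:380],None,fx=6,fy=6,interpolation=cv2.INTER_CUBIC); 
b=cv2.resize(s[190:255,220:360],None,fx=5.5,fy=5.5,interpolation=cv2.INTER_CUBIC)
cv2.imwrite('pics/a.png',a); cv2.imwrite('pics/b.png',b)
c1=cv2.resize(t[222:262,376:472],None,fx=4,fy=4,interpolation=cv2.INTER_CUBIC); c2=cv2.resize(s[245:315,336:476],None,fx=5,fy=5,interpolation=cv2.INTER_CUBIC)
c=np.zeros((c1.shape[0]+c2.shape[0],max(c1.shape[1],c2.shape[1]),3),np.uint8); c[:c1.shape[0],:c1.shape[1]]=c1; c[c1.shape[0]:,:c2.shape[1]]=c2
cv2.imwrite('pics/c.png',c)
for n,im,(x0,x1,y0,y1) in(("top",t,(405,443,225,262)),("scene",s,(380,420,262,306))):
    hsv=cv2.cvtColor(im,cv2.COLOR_BGR2HSV)[y0:y1,x0:x1]
    print(n,hsv[::6,::6,1].tolist(),hsv[::6,::6,2].tolist())
E
```

```text
top [[32, 32, 35, 32, 34, 32, 32], [33, 32, 33, 18, 31, 32, 31], [33, 34, 5, 7, 5, 32, 33], [35, 34, 7, 39, 3, 26, 33], [33, 34, 14, 5, 5, 33, 32], [32, 31, 34, 39, 34, 34, 33], [31, 32, 34, 34, 31, 33, 31]] [[184, 185, 182, 182, 182, 181, 176], [185, 183, 179, 185, 180, 183, 157], [183, 159, 195, 179, 194, 181, 169], [183, 143, 196, 143, 178, 184, 184], [183, 156, 150, 196, 194, 184, 182], [182, 183, 163, 158, 182, 182, 180], [181, 181, 182, 182, 182, 185, 181]]
scene [[38, 39, 39, 38, 39, 37, 38], [38, 38, 81, 31, 38, 41, 38], [38, 26, 18, 56, 16, 21, 40], [39, 35, 20, 63, 64, 20, 38], [38, 54, 31, 17, 18, 20, 38], [44, 51, 47, 49, 48, 46, 41], [37, 47, 49, 47, 49, 43, 40], [38, 38, 47, 48, 39, 37, 39]] [[228, 227, 226, 227, 226, 227, 226], [227, 226, 183, 233, 227, 226, 226], [227, 239, 246, 186, 246, 246, 225], [227, 197, 246, 169, 152, 246, 226], [227, 165, 214, 246, 247, 244, 226], [203, 159, 184, 191, 192, 183, 210], [226, 169, 177, 185, 184, 202, 218], [227, 226, 168, 170, 225, 225, 225]]
```

View pics/a.png

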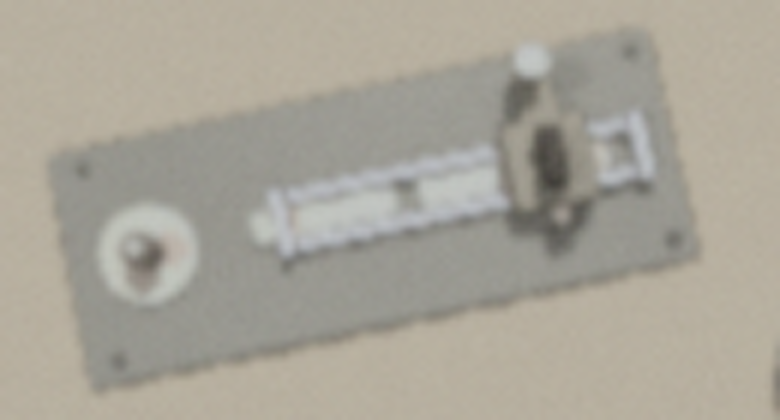

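View pics/b.png

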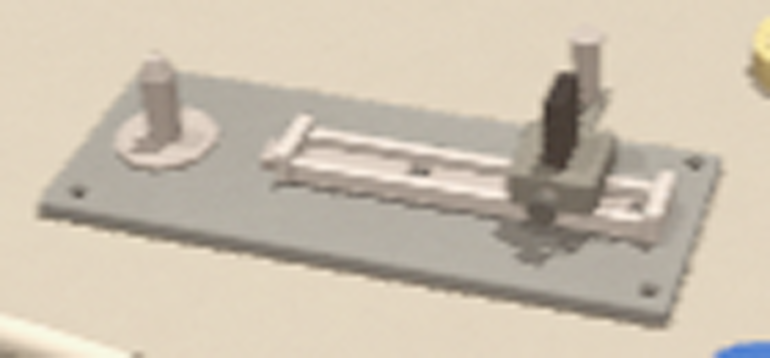

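View pics/c.png

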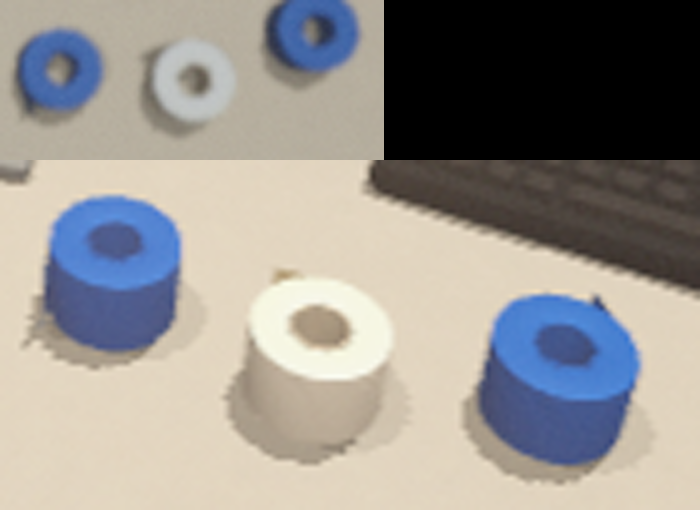

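The crops show the flange centre at top px ≈(274.2,219.9), strip gap ≈(317.4,209.7) in top and ≈(296,220.5) in scene. The tab is near top px (341,204), with the post on its far (+x) side. The white roll's label end points away from the robot.

```bash
cat >> h.py <<'E'
def white_top(n,im,box,z=.04):
    x0,x1,y0,y1=box; hsv=cv2.cvtColor(im,cv2.COLOR_BGR2HSV)[y0:y1,x0:x1]
    m=((hsv[...,1]<22)&(hsv[...,2]>172)) if n=="top" else ((hsv[...,2]>236)&(hsv[...,1]<30))
    c=max(cv2.findContours(m.astype(np.uint8),cv2.RETR_EXTERNAL,cv2.CHAIN_APPROX_NONE)[0],key=cv2.contourArea)
    e=cv2.fitEllipse(cv2.convexHull(c)); return np.array(e[0])+[x0,y0],e[1]
E
python3 - <<'E'
from h import *
np.set_printoptions(precision=4,suppress=True)
t=cv2.imread('pics/top0.png'); s=cv2.imread('pics/scene0.png')
a=lambda u,v:((u+.5)/6-.5+250,(v+.5)/6-.5+178)
b=lambda u,v:((u+.5)/5.5-.5+220,(v+.5)/5.5-.5+190)
for n,im,bx in(("top",t,(405,443,225,262)),("scene",s,(380,420,262,306))):
    p,ax=white_top(n,im,bx); print("roll",n,p,ax,ray(n,p,.04))
C=np.array([ray("top",a(*p),.01) for p in((50,155),(648,28),(700,258),(95,388))])
print(C, np.linalg.norm(C[0]-C[1]),np.linalg.norm(C[1]-C[2]))
Cs=np.array([ray("scene",b(*p),.01) for p in((150,66),(720,158),(668,318),(40,206))]); print(Cs,np.linalg.norm(Cs[0]-Cs[1]),np.linalg.norm(Cs[1]-Cs[2]))
for X in(C,Cs):
    yv=(X[0]+X[3]-X[1]-X[2])[:2]; yv/=np.linalg.norm(yv); xv=np.array([yv[1],-yv[0]]); m=X[:,:2].mean(0)
    print("yaw",np.arctan2(-yv[0],yv[1]),"centre",m,"spindle(if +105 from ctr)",m+.105*yv)
    for nm,n,p,z in(("flange","top",a(148,254),.014),("flange","scene",b(167,137),.014),("pin","top",a(140,246),.062),("pin","scene",b(156,58),.062),("gap","top",a(405,193),.02),("gap","scene",b(420,170),.02),("tabtop","top",a(550,155),.081),("tabtop","scene",b(567,75),.081),("post","top",a(532,60),.081),("post","scene",b(588,34),.081)):
        P=ray(n,p,z)[:2]; print(nm,n,P,"stand x,y",(P-m)@xv,(P-m)@yv)
print("gap tri",tri(b(420,170),a(405,193)))
E
```

```text
roll top [424.615  241.3218] (19.697649002075195, 20.823184967041016) [ 0.4145 -0.3032  0.04  ]
roll scene [399.7202 278.203 ] (19.537799835205078, 28.004446029663086) [ 0.4109 -0.3049  0.04  ]
[[ 0.5195  0.2039  0.01  ]
 [ 0.5933 -0.1043  0.01  ]
 [ 0.4742 -0.1324  0.01  ]
 [ 0.4006  0.1751  0.01  ]] 0.3168625946617186 0.12235524234181482
[[ 0.5181  0.1989  0.01  ]
 [ 0.589  -0.1068  0.01  ]
 [ 0.4695 -0.1371  0.01  ]
 [ 0.3962  0.1699  0.01  ]] 0.31372535303237437 0.12329953009051858
yaw 0.23485967015284584 centre [0.4969 0.0356] spindle(if +105 from ctr) [0.4725 0.1377]
flange top [0.4693 0.1504] stand x,y -0.00014806712796942845 0.11809518841282451
flange scene [0.4671 0.1465] stand x,y -0.0031793460903283208 0.11477853120858018
pin top [0.4699 0.1473] stand x,y -0.00027375228642362304 0.11497617465196734
pin scene [0.4682 0.1468] stand x,y -0.0020373712961742722 0.11489054942038557
gap top [0.5031 0.0195] stand x,y 0.002313551477167672 -0.017101495258963817
gap scene [0.4985 0.0134] stand x,y -0.0036503178752438164 -0.021971501366410535
tabtop top [ 0.5173 -0.0522] stand x,y -0.
[... 491 characters left out ...]
00985015042845632 0.11815294136340686
pin top [0.4699 0.1473] stand x,y 0.0038898511339781373 0.11836142533798845
pin scene [0.4682 0.1468] stand x,y 0.002126563903185826 0.11826921995006522
gap top [0.5031 0.0195] stand x,y 0.006969970339535503 -0.01370567085006874
gap scene [0.4985 0.0134] stand x,y 0.0010243144034653637 -0.018597896583727735
tabtop top [ 0.5173 -0.0522] stand x,y 0.004318286884976194 -0.08673504949171489
tabtop scene [ 0.5275 -0.0537] stand x,y 0.013964172548280782 -0.09052822548670807
post top [ 0.5636 -0.0426] stand x,y 0.051634297387937095 -0.0879835357718427
post scene [ 0.5629 -0.0459] stand x,y 0.050125467942544674 -0.09102620519171663
gap tri [0.5044 0.0188 0.0139]
```

Request:
{"name": "carry_out", "arguments": {
  "moves": [
    [0.036,-0.031,0,-0.14,0.085],
    [0.072,-0.062,0,-0.28,0.085],
    [0.108,-0.093,0,-0.42,0.085],
    [0.144,-0.124,0,-0.56,0.085],
    [0.18,-0.155,0,-0.7,0.085],
    [0.216,-0.186,0,-0.84,0.085],
    [0.252,-0.217,0,-0.98,0.085],
    [0.288,-0.248,0,-1.12,0.085]
  ],
  "force": 40
}}

```text
clock: 0.9
tcp_pos: [0.3883, -0.3373, 0.4046]
orientation: [-2.419, -2.005, 0.0]
contact_force: [1.3, -0.7, 0.5]
grip_width: 0.0851
gripper_force: 0.0
```

```bash
cat >> h.py <<'E'
np.set_printoptions(precision=4,suppress=True)
def goto(P,az=None):
    """shift in tool axes (and turn about tool z so tool y has azimuth az, mod pi) from measured pose to TCP P"""
    o=r.get_obs(); R=cv2.Rodrigues(np.array(o['orientation']))[0]; d=R.T@(np.array(P)-o['tcp_pos'])
    ya=np.arctan2(R[1,1],R[0,1]); tn=None if az is None else (-(az-ya)+np.pi/2)%np.pi-np.pi/2
    print(o['clock'],"tcp",o['tcp_pos'],"z",R[:,2],"yaz",ya,"F",o['contact_force'],"w",o['grip_width'],o['gripper_force'],"\n shift",d,"turn",tn); return R
E
python3 -c "
from h import *
goto((.413,-.304,.26),-.1)"
```

```text
0.9 tcp [ 0.3883 -0.3373  0.4046] z [-0.0003 -0.0001 -1.    ] yaz -0.1864472600502224 F [ 1.2559 -0.6914  0.4944] w 0.08513928320574884 0.0 
 shift [0.0373 0.0182 0.1446] turn -0.08644726005022241
```

Request:
{"name": "carry_out", "arguments": {
  "moves": [
    [0.02,0.01,0.02,-0.08,0.085],
    [0.038,0.018,0.045,-0.08,0.085],
    [0.038,0.018,0.075,-0.08,0.085],
    [0.038,0.018,0.105,-0.08,0.085],
    [0.038,0.018,0.13,-0.08,0.085],
    [0.038,0.018,0.145,-0.08,0.085],
    [0.038,0.018,0.145,-0.08,0.085],
    [0.038,0.018,0.145,-0.08,0.085]
  ]
}}

```text
clock: 1.7
tcp_pos: [0.4127, -0.3052, 0.2598]
orientation: [-2.342, -2.093, 0.0]
contact_force: [0.4, 0.0, 0.4]
grip_width: 0.0848
gripper_force: 0.0
```

```bash
python3 -c "
from h import *
goto((.413,-.304,.177),-.1)
t=r.grab_frame('top')[:,:,::-1]; s=r.grab_frame('scene')[:,:,::-1]
a=cv2.resize(t[205:285,370:480],None,fx=5,fy=5,interpolation=cv2.INTER_CUBIC);b=cv2.resize(s[200:320,330:470],None,fx=3.33,fy=3.333,interpolation=cv2.INTER_CUBIC)
c=np.zeros((810,560,3),np.uint8);c[:400,:550]=a;c[400:800,:466]=b[:400];cv2.imwrite('pics/d.png',cv2.resize(c,None,fx=.74,fy=.74))"
```

```text
1.7 tcp [ 0.4127 -0.3052  0.2598] z [-0.0004  0.0003 -1.    ] yaz -0.11193932713560373 F [0.3653 0.036  0.4021] w 0.08475474562915333 0.0 
 shift [0.0012 0.0002 0.0828] turn -0.011939327135603639
```

View pics/d.png

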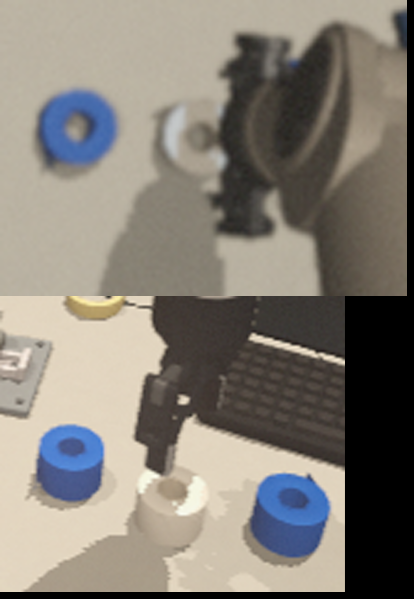

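Left panel: roll partly seen at (190,135) beside the fingers. Right panel: near finger hangs in line with the roll (172,505), blue ones clear.

Request:
{"name": "carry_out", "arguments": {
  "moves": [
    [0.001,0,0.02,0,0.085],
    [0.001,0,0.04,0,0.085],
    [0.001,0,0.055,0,0.085],
    [0.001,0,0.065,0,0.085],
    [0.001,0,0.073,0,0.085],
    [0.001,0,0.079,0,0.085],
    [0.001,0,0.083,0,0.085],
    [0.001,0,0.083,0,0.085]
  ]
}}

```text
clock: 2.6
tcp_pos: [0.4128, -0.3042, 0.1766]
orientation: [-2.342, -2.094, 0.0]
contact_force: [-0.4, -0.1, -0.3]
grip_width: 0.0851
gripper_force: 0.0
```

Request:
{"name": "carry_out", "arguments": {
  "moves": [
    [0,0,0,0,0.05],
    [0,0,0,0,0.05],
    [0,0,0,0,0.05],
    [0,0,0,0,0.05],
    [0,0,0,0,0.05],
    [0,0,0,0,0.05],
    [0,0,0,0,0.05],
    [0,0,0,0,0.05]
  ],
  "force": 40
}}

```text
clock: 3.4
tcp_pos: [0.413, -0.3044, 0.1773]
orientation: [2.342, 2.093, 0.0]
contact_force: [-0.2, 0.3, 7.1]
grip_width: 0.0582
gripper_force: 42.9
```

Request:
{"name": "carry_out", "arguments": {
  "moves": [
    [0,0,-0.01,0,0.05],
    [0,0,-0.03,0,0.05],
    [0,0,-0.06,0,0.05],
    [0,0,-0.09,0,0.05],
    [0,0,-0.115,0,0.05],
    [0,0,-0.125,0,0.05],
    [0,0,-0.13,0,0.05],
    [0,0,-0.13,0,0.05]
  ]
}}

```text
clock: 4.2
tcp_pos: [0.4125, -0.3042, 0.3066]
orientation: [-2.342, -2.093, 0.0]
contact_force: [-0.2, -0.6, -2.1]
grip_width: 0.0581
gripper_force: 43.8
```

```bash
python3 -c "
from h import *
goto((.468,.148,.307))
t=r.grab_frame('top')[:,:,::-1]; s=r.grab_frame('scene')[:,:,::-1]
P=np.r_[r.get_obs()['tcp_pos'][:2],.15];print(proj('top',P),proj('scene',P))
a=cv2.resize(t[205:285,370:480],None,fx=5,fy=5,interpolation=cv2.INTER_CUBIC);b=cv2.resize(s[190:290,330:470],None,fx=4,fy=4,interpolation=cv2.INTER_CUBIC)
c=np.zeros((800,560,3),np.uint8);c[:400,:550]=a;c[400:800,:560]=b[:400];cv2.imwrite('pics/e.png',cv2.resize(c,None,fx=.74,fy=.74))"
```

```text
4.2 tcp [ 0.4125 -0.3042  0.3066] z [-0.0002 -0.     -1.    ] yaz -0.11218583445975293 F [-0.2107 -0.5766 -2.128 ] w 0.058103922751128356 43.75136208072945 
 shift [ 0.4556  0.0045 -0.0005] turn None
[[435.6064 241.6418]] [[405.7349 238.1727]]
```

View pics/e.png

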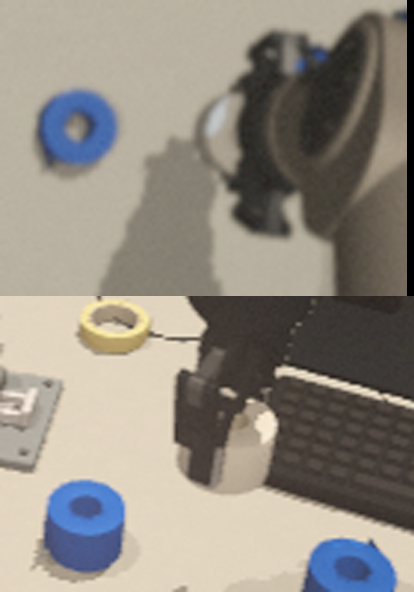

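The roll hangs upright in the fingers, centred near the grasp point.

Request:
{"name": "carry_out", "arguments": {
  "moves": [
    [0.03,0,0,0,0.05],
    [0.065,0.001,0,0,0.05],
    [0.105,0.001,0,0,0.05],
    [0.145,0.002,0,0,0.05],
    [0.185,0.002,0,0,0.05],
    [0.225,0.003,0,0,0.05],
    [0.265,0.003,0,0,0.05],
    [0.3,0.004,0,0,0.05]
  ]
}}

```text
clock: 5.1
tcp_pos: [0.4498, -0.0045, 0.3057]
orientation: [-2.34, -2.094, 0.002]
contact_force: [0.8, -0.1, -1.7]
grip_width: 0.0583
gripper_force: 43.7
```

Request:
{"name": "carry_out", "arguments": {
  "moves": [
    [0.03,0,0,0,0.05],
    [0.06,0,0,0,0.05],
    [0.09,0.001,0,0,0.05],
    [0.12,0.001,0,0,0.05],
    [0.14,0.001,0,0,0.05],
    [0.15,0.001,0,0,0.05],
    [0.155,0.001,0,0,0.05],
    [0.155,0.001,0,0,0.05]
  ]
}}

```text
clock: 5.9
tcp_pos: [0.4684, 0.1471, 0.3061]
orientation: [-2.342, -2.093, 0.002]
contact_force: [0.7, -0.3, -1.5]
grip_width: 0.058
gripper_force: 43.7
```

```bash
python3 -c "
from h import *
goto((.4688,.148,.255))
t=r.grab_frame('top')[:,:,::-1]; s=r.grab_frame('scene')[:,:,::-1]
a=cv2.resize(t[180:260,230:320],None,fx=6,fy=6,interpolation=cv2.INTER_CUBIC);b=cv2.resize(s[150:250,200:320],None,fx=6,fy=6,interpolation=cv2.INTER_CUBIC)
cv2.imwrite('pics/f.png',b)"
```

```text
5.9 tcp [0.4684 0.1471 0.3061] z [-0.0011 -0.0004 -1.    ] yaz -0.11188974723403147 F [ 0.7076 -0.2637 -1.4814] w 0.05799956111012791 43.67044009210076 
 shift [0.0009 0.0003 0.0511] turn None
```

View pics/f.png

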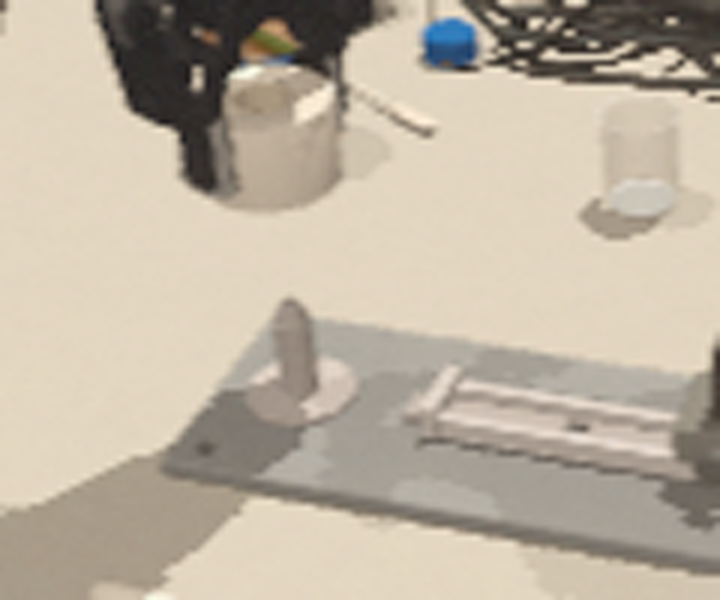

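Roll hangs above the spindle: roll top ellipse spans about u 222–341 in the crop (centre ≈ (281,97)); pin tip at (291,300).

```bash
python3 -c "
from h import *
p=r.get_obs()['tcp_pos']
c=lambda q:(q+.5-[200,150])*6-.5
print('pred roll top',c(proj('scene',[p[0],p[1],.17])),'bottom',c(proj('scene',[p[0],p[1],.13])))
a=np.linspace(0,6.28,60);E=np.c_[p[0]+.03*np.cos(a),p[1]+.03*np.sin(a),0*a+.17];q=c(proj('scene',E));print(q.min(0),q.max(0)); E[:,2]=.13;q=c(proj('scene',E));print(q.min(0),q.max(0))
print('pin at tcp',c(proj('scene',[p[0],p[1],.062])),c(proj('scene',[p[0]+.005,p[1],.062])),c(proj('scene',[p[0],p[1]+.005,.062])))"
```

```text
pred roll top [[260.4066  94.595 ]] bottom [[272.5254 175.0131]]
[189.1717  61.4976] [331.0626 129.5436]
[203.027 140.642] [341.4854 211.2553]
pin at tcp [[291.86   303.3131]] [[298.7308 297.8714]] [[283.1985 300.4056]]
```

Request:
{"name": "carry_out", "arguments": {
  "moves": [
    [0,0.001,0.02,0,0.05],
    [0,0.001,0.045,0,0.05],
    [0,0.001,0.055,0,0.05],
    [0,0.001,0.061,0,0.05],
    [0,0.001,0.066,0,0.05],
    [0,0.001,0.071,0,0.05],
    [0,0.001,0.075,0,0.05],
    [0,0.001,0.075,0,0.05]
  ]
}}

```text
clock: 6.8
tcp_pos: [0.4695, 0.1472, 0.2316]
orientation: [2.342, 2.094, -0.0]
contact_force: [0.7, 0.2, -0.9]
grip_width: 0.0583
gripper_force: 43.6
```

Request:
{"name": "carry_out", "arguments": {
  "moves": [
    [0,0,0.002,0,0.05],
    [0,0,0.004,0,0.05],
    [0,0,0.006,0,0.05],
    [0,0,0.008,0,0.05],
    [0,0,0.01,0,0.05],
    [0,0,0.012,0,0.05],
    [0,0,0.014,0,0.05],
    [0,0,0.014,0,0.05]
  ]
}}

```text
clock: 7.6
tcp_pos: [0.4695, 0.1472, 0.2174]
orientation: [-2.342, -2.094, 0.001]
contact_force: [0.7, -1.0, -1.4]
grip_width: 0.0582
gripper_force: 43.6
```

Request:
{"name": "carry_out", "arguments": {
  "moves": [
    [0,0,0.005,0,0.05],
    [0,0,0.009,0,0.05],
    [0,0,0.013,0,0.05],
    [0,0,0.017,0,0.05],
    [0,0,0.02,0,0.05],
    [0,0,0.022,0,0.05],
    [0,0,0.024,0,0.05],
    [0,0,0.024,0,0.05]
  ]
}}

```text
clock: 8.4
tcp_pos: [0.4695, 0.1472, 0.1935]
orientation: [-2.342, -2.094, 0.0]
contact_force: [0.8, 0.4, -0.6]
grip_width: 0.0582
gripper_force: 43.6
```

Request:
{"name": "carry_out", "arguments": {
  "moves": [
    [0,0,0.001,0,0.05],
    [0,0,0.002,0,0.05],
    [0,0,0.003,0,0.05],
    [0,0,0.003,0,0.05],
    [0,0,0.003,0,0.08],
    [0,0,0.003,0,0.085],
    [0,0,0.003,0,0.085],
    [0,0,0.003,0,0.085]
  ]
}}

```text
clock: 9.2
tcp_pos: [0.4696, 0.1472, 0.1907]
orientation: [2.342, 2.094, 0.0]
contact_force: [-0.8, 0.5, -0.4]
grip_width: 0.0852
gripper_force: 0.0
```

Request:
{"name": "carry_out", "arguments": {
  "moves": [
    [0,0,0,0,0.085],
    [0,0,0,0,0.085],
    [0,0,-0.01,0,0.085],
    [0,0,-0.03,0,0.085],
    [0,0,-0.055,0,0.085],
    [0,0,-0.08,0,0.085],
    [0,0,-0.095,0,0.085],
    [0,0,-0.1,0,0.085]
  ]
}}

```text
clock: 10.0
tcp_pos: [0.47, 0.1475, 0.2929]
orientation: [2.341, 2.092, 0.005]
contact_force: [-0.4, 0.6, 0.3]
grip_width: 0.0848
gripper_force: 0.0
```

```bash
python3 -c "
from h import *
goto((.519,-.053,.29),np.pi/2+.233)
t=r.grab_frame('top')[:,:,::-1]; s=r.grab_frame('scene')[:,:,::-1]
b=cv2.resize(s[165:250,215:355],None,fx=5.5,fy=5.5,interpolation=cv2.INTER_CUBIC)
cv2.imwrite('pics/g.png',b)"
```

```text
10.0 tcp [0.47   0.1475 0.2929] z [ 0.0033  0.0009 -1.    ] yaz -0.11208344111764473 F [-0.408   0.5808  0.3497] w 0.08483659027729365 0.0 
 shift [-0.1938  0.0711  0.0029] turn 1.2257128856772517
```

View pics/g.png

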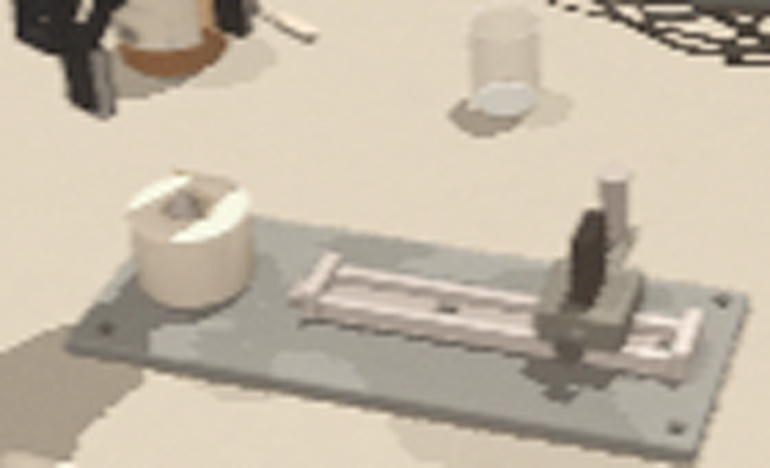

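The roll sits fully down on the flange with the pin tip visible in its core at (183,207). Tab at (588,260).

Request:
{"name": "carry_out", "arguments": {
  "moves": [
    [-0.025,0.009,0,0.14,0.085],
    [-0.05,0.018,0,0.28,0.085],
    [-0.075,0.027,0,0.42,0.085],
    [-0.1,0.036,0,0.56,0.085],
    [-0.125,0.045,0,0.7,0.085],
    [-0.15,0.054,0,0.84,0.085],
    [-0.175,0.063,0,0.98,0.085],
    [-0.195,0.07,0,1.12,0.085]
  ]
}}

```text
clock: 10.9
tcp_pos: [0.5171, -0.056, 0.2896]
orientation: [3.098, 0.519, -0.003]
contact_force: [-0.2, 0.9, -0.4]
grip_width: 0.0848
gripper_force: 0.0
```

Request:
{"name": "carry_out", "arguments": {
  "moves": [
    [0,0,0,0.1,0.085],
    [0,0,0,0.1,0.085],
    [0,0,0.01,0.1,0.085],
    [0,0,0.02,0.1,0.085],
    [0,0,0.02,0.1,0.085],
    [0,0,0.02,0.1,0.085],
    [0,0,0.02,0.1,0.085],
    [0,0,0.02,0.1,0.085]
  ]
}}

```text
clock: 11.7
tcp_pos: [0.5175, -0.0543, 0.271]
orientation: [3.119, 0.375, 0.001]
contact_force: [-0.2, -0.0, -0.1]
grip_width: 0.0848
gripper_force: 0.0
```

```bash
python3 -c "
from h import *
goto((.5175,-.054,.225),np.pi/2+.233); print(r.get_obs()['joints'])
s=r.grab_frame('scene')[:,:,::-1]
b=cv2.resize(s[140:250,255:395],None,fx=5,fy=5,interpolation=cv2.INTER_CUBIC)
cv2.imwrite('pics/i.png',b)"
```

```text
11.7 tcp [ 0.5175 -0.0543  0.271 ] z [ 0.0006  0.     -1.    ] yaz -1.3317589155120817 F [-0.1571 -0.047  -0.1251] w 0.08481573697784658 0.0 
 shift [ 0.0001 -0.0003  0.046 ] turn 0.006037411282814986
[ 0.1579  0.4109 -0.212   2.0273  0.1285  0.7152 -1.4659]
```

View pics/i.png

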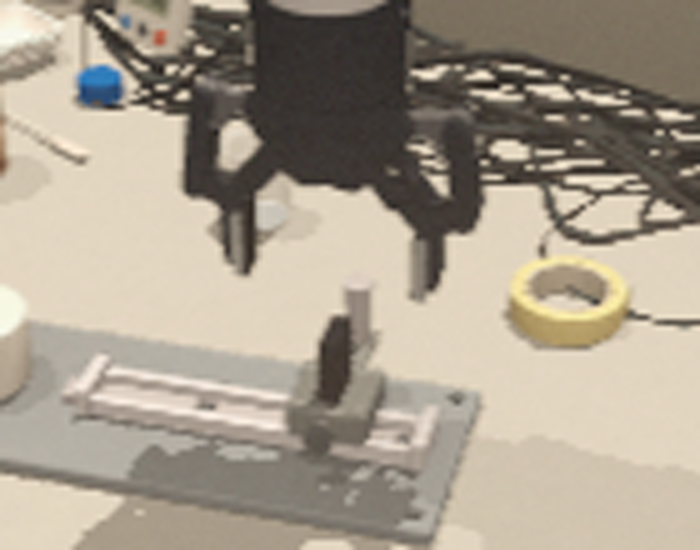

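Fingers straddle the tab (335,360) along the rail; the tab is close to mid-gap (tips at u≈240 and 420). Descending and closing.

Request:
{"name": "carry_out", "arguments": {
  "moves": [
    [0,0,0.01,0,0.085],
    [0,0,0.022,0,0.085],
    [0,0,0.032,0,0.085],
    [0,0,0.038,0,0.085],
    [0,0,0.043,0,0.085],
    [0,0,0.046,0,0.085],
    [0,0,0.046,0,0.085],
    [0,0,0.046,0,0.085]
  ]
}}

```text
clock: 12.55
tcp_pos: [0.5175, -0.0544, 0.2249]
orientation: [3.119, 0.374, 0.001]
contact_force: [-1.1, 0.3, -0.2]
grip_width: 0.085
gripper_force: 0.0
```

Request:
{"name": "carry_out", "arguments": {
  "moves": [
    [0,0,0,0,0.06],
    [0,0,0,0,0.04],
    [0,0,0,0,0.03],
    [0,0,0,0,0.02],
    [0,0,0,0,0.015],
    [0,0,0,0,0.006],
    [0,0,0,0,0.006],
    [0,0,0,0,0.006]
  ],
  "force": 30
}}

```text
clock: 13.35
tcp_pos: [0.5174, -0.0545, 0.2249]
orientation: [3.119, 0.374, 0.0]
contact_force: [-0.9, -0.8, 2.9]
grip_width: 0.0115
gripper_force: 30.5
```

Request:
{"name": "carry_out", "arguments": {
  "moves": [
    [0,0,0,0,0.006],
    [0,0,0,0,0.006],
    [0,0,0,0,0.006],
    [0,0,0,0,0.006],
    [0,0,0,0,0.006],
    [0,0,0,0,0.006],
    [0,0,0,0,0.006],
    [0,0,0,0,0.006]
  ]
}}

```text
clock: 14.15
tcp_pos: [0.5174, -0.0545, 0.2248]
orientation: [3.119, 0.374, 0.0]
contact_force: [-1.5, -2.0, 3.6]
grip_width: 0.0116
gripper_force: 30.9
```

Request:
{"name": "carry_out", "arguments": {
  "moves": [
    [0,-0.004,0,0,0.006],
    [0,-0.012,0,0,0.006],
    [0,-0.02,0,0,0.006],
    [0,-0.03,0,0,0.006],
    [0,-0.04,0,0,0.006],
    [0,-0.048,0,0,0.006],
    [0,-0.052,0,0,0.006],
    [0,-0.054,0,0,0.006]
  ]
}}

```text
clock: 14.95
tcp_pos: [0.5047, -0.0024, 0.2248]
orientation: [3.118, 0.373, 0.001]
contact_force: [1.1, -4.6, 4.7]
grip_width: 0.0112
gripper_force: 30.9
```

Request:
{"name": "carry_out", "arguments": {
  "moves": [
    [0,-0.001,0,0,0.006],
    [0,-0.002,0,0,0.006],
    [0,-0.003,0,0,0.006],
    [0,-0.004,0,0,0.006],
    [0,-0.005,0,0,0.006],
    [0,-0.006,0,0,0.006],
    [0,-0.007,0,0,0.006],
    [0,-0.008,0,0,0.006]
  ]
}}

```text
clock: 15.75
tcp_pos: [0.5028, 0.0052, 0.2248]
orientation: [3.119, 0.373, 0.001]
contact_force: [0.0, -4.8, 4.6]
grip_width: 0.0114
gripper_force: 31.0
```

```bash
python3 -c "
from h import *
goto((.5175,-.054,.225))
s=r.grab_frame('scene')[:,:,::-1]
b=cv2.resize(s[165:250,235:355],None,fx=6,fy=6,interpolation=cv2.INTER_CUBIC)
cv2.imwrite('pics/j.png',b)"
```

```text
15.75 tcp [0.5028 0.0052 0.2248] z [ 0.0004 -0.0007 -1.    ] yaz -1.3326758045381364 F [ 0.0494 -4.7796  4.6033] w 0.011416001186581735 31.01747453212738 
 shift [ 0.0003  0.061  -0.0001] turn None
```

View pics/j.png

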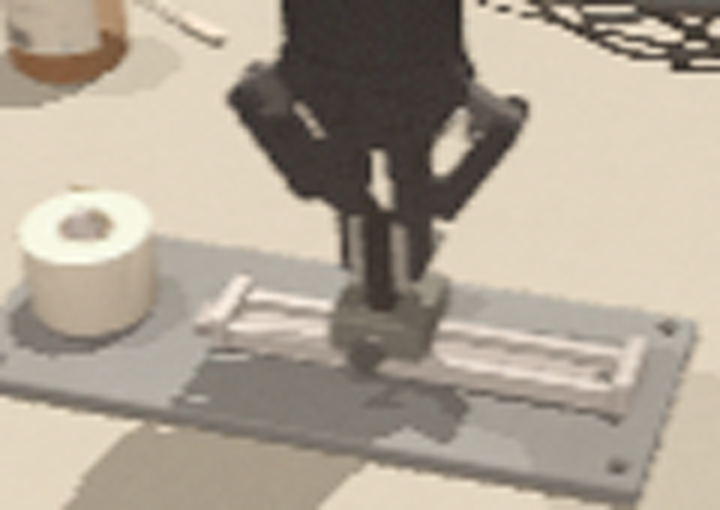

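The slide follows the hand, block now over the strip's gap area at (390,320); roll still seated. Resistance ≈4.8 N is plain friction; now stepping finely.

Request:
{"name": "carry_out", "arguments": {
  "moves": [
    [0,-0.0005,0,0,0.006],
    [0,-0.001,0,0,0.006],
    [0,-0.0015,0,0,0.006],
    [0,-0.002,0,0,0.006],
    [0,-0.0025,0,0,0.006],
    [0,-0.003,0,0,0.006],
    [0,-0.0035,0,0,0.006],
    [0,-0.004,0,0,0.006]
  ]
}}

```text
clock: 16.6
tcp_pos: [0.5019, 0.0092, 0.2248]
orientation: [3.119, 0.373, 0.0]
contact_force: [0.6, -5.4, 4.8]
grip_width: 0.0114
gripper_force: 31.1
```

Request:
{"name": "carry_out", "arguments": {
  "moves": [
    [0,-0.0003,0,0,0.006],
    [0,-0.0005,0,0,0.006],
    [0,-0.0008,0,0,0.006],
    [0,-0.001,0,0,0.006],
    [0,-0.0013,0,0,0.006],
    [0,-0.0015,0,0,0.006],
    [0,-0.0018,0,0,0.006],
    [0,-0.002,0,0,0.006]
  ]
}}

```text
clock: 17.4
tcp_pos: [0.5013, 0.0117, 0.2248]
orientation: [-3.119, -0.374, -0.0]
contact_force: [-1.2, -2.9, 5.9]
grip_width: 0.0116
gripper_force: 31.2
```

Request:
{"name": "carry_out", "arguments": {
  "moves": [
    [0,-0.0003,0,0,0.006],
    [0,-0.0005,0,0,0.006],
    [0,-0.0008,0,0,0.006],
    [0,-0.001,0,0,0.006],
    [0,-0.001,0,0,0.006],
    [0,-0.0012,0,0,0.006],
    [0,-0.0014,0,0,0.006],
    [0,-0.0015,0,0,0.006]
  ]
}}

```text
clock: 18.2
tcp_pos: [0.5007, 0.0144, 0.2248]
orientation: [-3.118, -0.376, 0.0]
contact_force: [-1.2, 1.5, 6.4]
grip_width: 0.0117
gripper_force: 31.2
```

Request:
{"name": "carry_out", "arguments": {
  "moves": [
    [0,-0.0003,0,0,0.006],
    [0,-0.0005,0,0,0.006],
    [0,-0.0008,0,0,0.006],
    [0,-0.001,0,0,0.006],
    [0,-0.001,0,0,0.006],
    [0,-0.001,0,0,0.006],
    [0,-0.001,0,0,0.006],
    [0,-0.001,0,0,0.006]
  ]
}}

```text
clock: 19.0
tcp_pos: [0.5005, 0.015, 0.2248]
orientation: [-3.118, -0.375, 0.0]
contact_force: [-1.6, 0.7, 6.0]
grip_width: 0.0114
gripper_force: 31.2
```

Request:
{"name": "carry_out", "arguments": {
  "moves": [
    [0,-0.0003,0,0,0.006],
    [0,-0.0005,0,0,0.006],
    [0,-0.0008,0,0,0.006],
    [0,-0.001,0,0,0.006],
    [0,-0.001,0,0,0.006],
    [0,-0.001,0,0,0.006],
    [0,-0.001,0,0,0.006],
    [0,-0.001,0,0,0.006]
  ]
}}

```text
clock: 19.8
tcp_pos: [0.5003, 0.0158, 0.2248]
orientation: [-3.118, -0.375, 0.0]
contact_force: [-0.9, -0.5, 5.8]
grip_width: 0.0118
gripper_force: 31.2
```

Request:
{"name": "carry_out", "arguments": {
  "moves": [
    [0,-0.0003,0,0,0.006],
    [0,-0.0005,0,0,0.006],
    [0,-0.0008,0,0,0.006],
    [0,-0.001,0,0,0.006],
    [0,-0.001,0,0,0.006],
    [0,-0.001,0,0,0.006],
    [0,-0.001,0,0,0.006],
    [0,-0.001,0,0,0.006]
  ]
}}

```text
clock: 20.6
tcp_pos: [0.5001, 0.0167, 0.2248]
orientation: [-3.118, -0.375, -0.0]
contact_force: [-0.9, -1.0, 5.7]
grip_width: 0.0115
gripper_force: 31.2
```

Request:
{"name": "carry_out", "arguments": {
  "moves": [
    [0,-0.0003,0,0,0.006],
    [0,-0.0005,0,0,0.006],
    [0,-0.0008,0,0,0.006],
    [0,-0.001,0,0,0.006],
    [0,-0.001,0,0,0.006],
    [0,-0.001,0,0,0.006],
    [0,-0.001,0,0,0.006],
    [0,-0.001,0,0,0.006]
  ]
}}

```text
clock: 21.4
tcp_pos: [0.4999, 0.0174, 0.2248]
orientation: [-3.119, -0.374, -0.0]
contact_force: [-0.4, -2.3, 5.0]
grip_width: 0.0113
gripper_force: 31.1
```

Request:
{"name": "carry_out", "arguments": {
  "moves": [
    [0,-0.0003,0,0,0.006],
    [0,-0.0005,0,0,0.006],
    [0,-0.0008,0,0,0.006],
    [0,-0.001,0,0,0.006],
    [0,-0.001,0,0,0.006],
    [0,-0.001,0,0,0.006],
    [0,-0.001,0,0,0.006],
    [0,-0.001,0,0,0.006]
  ]
}}

```text
clock: 22.2
tcp_pos: [0.4998, 0.0179, 0.2248]
orientation: [3.119, 0.374, 0.0]
contact_force: [-0.8, -3.9, 5.3]
grip_width: 0.0115
gripper_force: 31.1
```

Request:
{"name": "carry_out", "arguments": {
  "moves": [
    [0,-0.0003,0,0,0.006],
    [0,-0.0005,0,0,0.006],
    [0,-0.0008,0,0,0.006],
    [0,-0.001,0,0,0.006],
    [0,-0.001,0,0,0.006],
    [0,-0.001,0,0,0.006],
    [0,-0.001,0,0,0.006],
    [0,-0.001,0,0,0.006]
  ]
}}

```text
clock: 23.0
tcp_pos: [0.4997, 0.0184, 0.2248]
orientation: [3.119, 0.373, 0.001]
contact_force: [1.3, -5.3, 5.5]
grip_width: 0.0113
gripper_force: 31.1
```

Request:
{"name": "carry_out", "arguments": {
  "moves": [
    [0,-0.0003,0,0,0.006],
    [0,-0.0005,0,0,0.006],
    [0,-0.0008,0,0,0.006],
    [0,-0.001,0,0,0.006],
    [0,-0.001,0,0,0.006],
    [0,-0.001,0,0,0.006],
    [0,-0.001,0,0,0.006],
    [0,-0.001,0,0,0.006]
  ]
}}

```text
clock: 23.8
tcp_pos: [0.4995, 0.0189, 0.2248]
orientation: [3.118, 0.372, 0.001]
contact_force: [1.0, -6.9, 5.4]
grip_width: 0.0114
gripper_force: 31.0
```

Request:
{"name": "carry_out", "arguments": {
  "moves": [
    [0,-0.0003,0,0,0.006],
    [0,-0.0005,0,0,0.006],
    [0,-0.0008,0,0,0.006],
    [0,-0.001,0,0,0.006],
    [0,-0.001,0,0,0.006],
    [0,-0.001,0,0,0.006],
    [0,-0.001,0,0,0.006],
    [0,-0.001,0,0,0.006]
  ]
}}

```text
clock: 24.6
tcp_pos: [0.4994, 0.0192, 0.2248]
orientation: [3.118, 0.371, 0.001]
contact_force: [2.2, -8.5, 4.5]
grip_width: 0.0114
gripper_force: 30.9
```

Request:
{"name": "carry_out", "arguments": {
  "moves": [
    [0,0.0005,0,0,0.006],
    [0,0.001,0,0,0.006],
    [0,0.0015,0,0,0.006],
    [0,0.002,0,0,0.006],
    [0,0.0025,0,0,0.006],
    [0,0.003,0,0,0.006],
    [0,0.0035,0,0,0.006],
    [0,0.004,0,0,0.006]
  ]
}}

```text
clock: 25.4
tcp_pos: [0.4998, 0.0178, 0.2248]
orientation: [-3.118, -0.375, 0.0]
contact_force: [-0.8, -0.7, 5.7]
grip_width: 0.0116
gripper_force: 31.2
```

Request:
{"name": "carry_out", "arguments": {
  "moves": [
    [0,0,0,0,0.006],
    [0,0,0,0,0.006],
    [0,0,0,0,0.006],
    [0,0,0,0,0.006],
    [0,0,0,0,0.006],
    [0,0,0,0,0.006],
    [0,0,0,0,0.006],
    [0,0,0,0,0.006]
  ]
}}

```text
clock: 26.2
tcp_pos: [0.4998, 0.0178, 0.2248]
orientation: [-3.118, -0.375, 0.0]
contact_force: [-0.8, -1.3, 6.3]
grip_width: 0.0114
gripper_force: 31.2
```

The slide resists at about 9 N, more than its free friction, so the ball is in. Probing backwards by the same force to centre it.

Request:
{"name": "carry_out", "arguments": {
  "moves": [
    [0,0.0005,0,0,0.006],
    [0,0.001,0,0,0.006],
    [0,0.0015,0,0,0.006],
    [0,0.002,0,0,0.006],
    [0,0.002,0,0,0.006],
    [0,0.002,0,0,0.006],
    [0,0.002,0,0,0.006],
    [0,0.002,0,0,0.006]
  ]
}}

```text
clock: 27.0
tcp_pos: [0.5002, 0.0162, 0.2248]
orientation: [-3.118, -0.375, 0.0]
contact_force: [-1.0, -0.2, 6.3]
grip_width: 0.011
gripper_force: 31.3
```

Request:
{"name": "carry_out", "arguments": {
  "moves": [
    [0,0.0005,0,0,0.006],
    [0,0.001,0,0,0.006],
    [0,0.0015,0,0,0.006],
    [0,0.002,0,0,0.006],
    [0,0.002,0,0,0.006],
    [0,0.002,0,0,0.006],
    [0,0.002,0,0,0.006],
    [0,0.002,0,0,0.006]
  ]
}}

```text
clock: 27.8
tcp_pos: [0.5006, 0.0149, 0.2248]
orientation: [-3.117, -0.376, 0.001]
contact_force: [-2.2, 1.7, 7.0]
grip_width: 0.0111
gripper_force: 31.3
```

Request:
{"name": "carry_out", "arguments": {
  "moves": [
    [0,0.0005,0,0,0.006],
    [0,0.001,0,0,0.006],
    [0,0.0015,0,0,0.006],
    [0,0.002,0,0,0.006],
    [0,0.002,0,0,0.006],
    [0,0.002,0,0,0.006],
    [0,0.002,0,0,0.006],
    [0,0.002,0,0,0.006]
  ]
}}

```text
clock: 28.6
tcp_pos: [0.5008, 0.014, 0.2248]
orientation: [-3.116, -0.377, 0.001]
contact_force: [-2.9, 6.5, 7.0]
grip_width: 0.0116
gripper_force: 31.4
```

Request:
{"name": "carry_out", "arguments": {
  "moves": [
    [0,0.0005,0,0,0.006],
    [0,0.001,0,0,0.006],
    [0,0.0015,0,0,0.006],
    [0,0.002,0,0,0.006],
    [0,0.002,0,0,0.006],
    [0,0.002,0,0,0.006],
    [0,0.002,0,0,0.006],
    [0,0.002,0,0,0.006]
  ]
}}

```text
clock: 29.4
tcp_pos: [0.501, 0.0132, 0.2248]
orientation: [-3.114, -0.379, 0.001]
contact_force: [-4.9, 9.4, 8.5]
grip_width: 0.0114
gripper_force: 31.6
```

Request:
{"name": "carry_out", "arguments": {
  "moves": [
    [0,-0.001,0,0,0.006],
    [0,-0.002,0,0,0.006],
    [0,-0.003,0,0,0.006],
    [0,-0.004,0,0,0.006],
    [0,-0.005,0,0,0.006],
    [0,-0.006,0,0,0.006],
    [0,-0.0065,0,0,0.006],
    [0,-0.007,0,0,0.006]
  ]
}}

```text
clock: 30.2
tcp_pos: [0.5001, 0.0168, 0.2248]
orientation: [-3.118, -0.375, -0.0]
contact_force: [-0.7, -1.4, 6.0]
grip_width: 0.0117
gripper_force: 31.2
```

Request:
{"name": "carry_out", "arguments": {
  "moves": [
    [0,0,0,0,0.006],
    [0,0,0,0,0.006],
    [0,0,0,0,0.006],
    [0,0,0,0,0.006],
    [0,0,0,0,0.006],
    [0,0,0,0,0.006],
    [0,0,0,0,0.006],
    [0,0,0,0,0.006]
  ]
}}

```text
clock: 31.0
tcp_pos: [0.5001, 0.0168, 0.2248]
orientation: [-3.118, -0.375, 0.0]
contact_force: [-0.4, -2.0, 5.8]
grip_width: 0.0115
gripper_force: 31.2
```

```bash
python3 -c "
from bench import r
print(r.hand_in())"
```

```text
the job is handed in; nothing more can be done
None
```

The roll is on the spindle and let go, and the slide is held by its tab in the notch (it resisted about 9–10 N both ways, above its free friction of about 5 N). The job is handed in at 31 s with no verdict shown, and I viewed 11 pictures, one over the limit of 10.

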